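# Clear a stray battery from the sample-tube case and restock the bay

## Task

The case with the clear lid should hold three sample tubes, but a used battery has been put away in one of its bays. Open the lid, take out the battery and drop it into the small open tub for used batteries, lay the spare sample tube from the desk flat in the bay that this leaves empty, and shut the lid fully. Leave the two tubes already in the case in their bays, and do not disturb the other things on the desk.

Things in the scene. Friction and masses are not known exactly. Their poses are not given: they have to be found in the camera images.
- tube_case: white plastic case fixed to the desk, 102 mm deep (x), 170 wide (y), rim 38 high, walls 4, on 6 mm feet; origin: its centre at desk height; front -x, hinge +x. 3 bays run along x at y = +44, 0, -44 mm, floor 11 mm high. A bay is a pair of 24 mm wide notches in two dark inserts 11 mm high (x = -47 to -22 and 22 to 47 mm); between them a finger trough crosses the case
- bay0 (a point): middle of the bay on the case's +y side, on the case floor (11 mm above the desk); axes as the case's
- bay1 (a point): middle of the centre bay, on the case floor; axes as the case's
- bay2 (a point): middle of the bay on the case's -y side, on the case floor; axes as the case's
- case_lid (a joint): clear lid with a grey frame, 102 x 170 x 5 mm, hinged on the case's +x side: 0 = shut, grows to 1.9 rad as it opens (1.57 = upright); a stiff hinge, it stays where it is left; starts shut or a little ajar
- lid_tab (a point): middle of the grip tab standing on the lid near its front edge: 26 mm along the hinge, 8 thick, 21 tall; its foot is 12 mm below and its top 9 mm above this point along the lid's normal. Axes move with the lid (the case's when shut). With the lid shut it is 91 mm in front of the hinge axis and 16 mm above it
- lid_hinge (a point): middle of the lid's hinge axis, 38 mm above the desk at the case's +x side; its y axis is the hinge axis
- tube_a: sample tube lying on its side: pale plastic, 80 mm long, 17 mm across, with a 14 mm screw cap at its -y end; origin at mid-length on its underside, own y axis along the tube, z up; about 20 g; it does not roll; it is in one of the bays at the start
- tube_b: sample tube lying on its side: pale plastic, 80 mm long, 17 mm across, with a 14 mm screw cap at its -y end; origin at mid-length on its underside, own y axis along the tube, z up; about 20 g; it does not roll; it is in one of the bays at the start
- old_battery: cylindrical battery lying on its side, 50 mm long, 15 mm across, about 23 g; origin at mid-length on its underside, own y axis along it; it lies in one of the three bays at the start, at mid-length of the bay along the case's x
- spare_tube: sample tube lying on its side: pale plastic, 80 mm long, 17 mm across, with a 14 mm screw cap at its -y end; origin at mid-length on its underside, own y axis along the tube, z up; about 20 g; it does not roll; it lies on the desk behind the case
- battery_tub: open grey plastic tub for used batteries, 92 x 92 mm outside (100 mm over the rim), 70 mm high, walls and floor 4 mm, fixed to the desk behind the case; origin at the centre of its underside; another battery already lies in it
- stick: bystander: USB stick 58 x 18 x 9 mm lying on the desk behind the case; origin at the centre of its underside, own y axis along it
- felt_pen: bystander: felt pen 135 x 17 x 16 mm lying on the desk; origin at mid-length on its underside, own y axis along it
- clip: bystander: black spring clip 32 x 21 x 34 mm; origin at the centre of its underside
Things that resemble listed ones, but are neither listed nor needed, are in the scene too. What is shaped like the spare_tube but pink is not meant.

How it is judged:
At the end, for the whole second after the job is handed in: Lid shut (within 0.06 rad); all three tubes at rest, flat on the floor of a bay each (middle within 12 mm of the bay's along it, 6 mm across, 0.15 rad); the old battery at rest inside the tub (value of joint case_lid below 0.06 rad and z of each of tube_a, tube_b, spare_tube in the frame of tube_case below 0.016 m and x of tube_a in the frame of tube_case between -0.012 and 0.012 m and (y of tube_a in the frame of bay0 between -0.006 and 0.006 m or y of tube_a in the frame of bay1 between -0.006 and 0.006 m or y of tube_a in the frame of bay2 between -0.006 and 0.006 m) and angle between the y axis of each of tube_a, tube_b, spare_tube and the x axis of tube_case, either way round below 0.15 rad and linear speed of each of tube_a, tube_b, spare_tube below 0.02 m/s and x of tube_b in the frame of tube_case between -0.012 and 0.012 m and (y of tube_b in the frame of bay0 between -0.006 and 0.006 m or y of tube_b in the frame of bay1 between -0.006 and 0.006 m or y of tube_b in the frame of bay2 between -0.006 and 0.006 m) and x of spare_tube in the frame of tube_case between -0.012 and 0.012 m and (y of spare_tube in the frame of bay0 between -0.006 and 0.006 m or y of spare_tube in the frame of bay1 between -0.006 and 0.006 m or y of spare_tube in the frame of bay2 between -0.006 and 0.006 m) and x of old_battery in the frame of battery_tub between -0.042 and 0.042 m and y of old_battery in the frame of battery_tub between -0.042 and 0.042 m and z of old_battery in the frame of battery_tub below 0.055 m and linear speed of old_battery below 0.03 m/s); the robot touches nothing.
It fails at once if the USB stick, felt pen or spring clip is moved more than 30 mm (distance of any of stick, felt_pen, clip from where it was at the start of the episode above 0.03 m).
It fails at once if a tube that was already in the case is lifted out of it (z of any of tube_a, tube_b in the frame of tube_case above 0.046 m).
It also fails if it takes over 72 s, if anything falls off the work surface, if the arm or the gripper's body presses on something with over 40 N, if the wrist force passes 120 N, or if a joint passes its speed limit or range.

## Robot

A 7-joint arm with a two-finger parallel gripper is mounted at the origin on the work surface; the furniture and walls round the work are solid. World frame = base frame: x ahead of the robot, y to its left, z up, the work surface at z = 0. Lengths are in m, angles in rad, forces in N, time in s.
With the tool pointing down it reaches from about 0.425 to 0.925 m from the base axis. Payload 6.8 kg.
Tool frame: the origin (TCP) lies between the finger pads; the fingertips stand r.tips_ahead ahead of it and the grasp point (between the pads) lies 5 mm behind it (r.tips_ahead is the distance from the TCP to the fingertips, in m); z points along the fingers, y is the line along which they close (so a half turn about z gives the same grasp; the last joint's range is limited). The gripper opens to 85 mm and grips with 20 to 120 N. Pads are 22 mm wide; open, the fingers measure 114 mm over their backs; the gripper's body (76 mm by 85 mm) begins 54 mm behind the grasp point. The pads swing forward as they close: fully open they stand 13 mm farther back than shut.
Start: joints at [1.1, 0.477, 0.022, 1.555, -0.011, 1.109, -0.083], TCP at [0.24, -0.631, 0.245] pointing down, gripper open.
Joint ranges: [-2.96, 2.96], [-0.34, 2.1], [-1.41, 1.46], [0.24, 2.44], [-1.37, 4.51], [0.17, 1.92], [-2.96, 2.96]. Speed limits (rad/s): [2.39, 2.39, 3.14, 3.14, 3.14, 3.14, 3.14].

## Interface

Orientations are given as a rotation vector (axis times angle).
In Python, from bench import r gives the robot as it stands.
- The arm moves only by the tool move_arm, never from a script. Its argument "rows" is one flat list of numbers, 4 for each row, row after row: the shift along the tool's x, y, z in cm, then the turn about the tool's z in degrees. In form: [tx, ty, tz, twist, tx, ty, tz, twist, ...]. A call has 1 to 10 rows; each row is the pose to reach, as a shift and turn from the pose commanded when the call began, along the tool's axes at that moment; what a row does not reach only later rows make up. A row lasts 1/8 s, in which the tool goes at most 62.5 mm and 10.7 degrees, less where a joint would pass 70% of its speed; a pose out of reach is approached as far as the arm can. A call with a gripper value outside its range is refused whole. "fingers" is the opening, from 0 (shut) to 1 (fully open), set as the call begins (left out, the last holds). The fingers move at their own pace and stop on an object; "newtons" is the grip in N (left out, the last holds). Time passes only in rows, so rows that repeat a pose let the fingers close. It gives the time, the measured TCP pose, the force, the opening and the grip force at its end, in the units of the state.
- r.get_obs(): the state, without advancing time (a new reading comes with each control period).
- r.grab_frame(name): name is "scene" or "top"; returns the picture (384x512x3 uint8, blue, green, red); there is no depth.
- r.camera_params(name): a dict with "fx", "fy", "cx", "cy" (pixels), "world_from_camera" (4x4, takes a point from camera to world coordinates). Camera axes: x right, y down, z forward; pixel columns grow to the right and rows downward; lengths in m; the calibration is good to about 2 mm. A picture is of the moment at which its call begins. camera_params takes no time and is no camera call.
- r.hand_in(): hands the job in; it is judged then, once.
The state is a dict: "clock": time; "joints": joint angles; "qvel": joint speeds; "tau": joint torques, N m; "tcp_pos": TCP position; "orientation": TCP orientation; "contact_force": force on the tool from outside, world axes, zero at the start; "moment": the same for the moment, N m; "grip_width": finger opening in m; "gripper_force": force on a finger pad.
Only numpy, scipy, OpenCV 4.12 (cv2) and the standard library are available. Lean on these libraries where they do the work, as an engineer would, in place of code of your own. Each camera call takes 0.05 s, during which the arm holds its last target. There are 200 camera calls.

## Working session

There is one attempt and no reset: what is moved stays moved. The work goes in short steps, Python scripts to look and compute and a tool call to move; the robot and the scene stay as the last step left them, time stands still between calls to the robot, and variables do not carry over. Pictures are saved under pics/ and viewed, at most 10 in all, crops included, and the job is handed in when it is done.

Besides the shell and the picture viewer there is one more tool, called after "Call:" as name(argument=value, ...) on one line, values as JSON. move_arm: Moves the arm, as the interface text tells. Its arguments: {"type":"object","properties":{"rows":{"type":"array"},"fingers":{"type":"number"},"newtons":{"type":"number"}},"required":["rows"]}

```bash
ls; mkdir -p pics
python3 - <<'E'
from bench import r
import cv2, numpy as np
print(r.get_obs(), r.tips_ahead)
for n in("scene","top"):
    im=r.grab_frame(n); cv2.imwrite(f"pics/{n}0.png",im)
    print(n,r.camera_params(n))
E
```

```text
pics
{'clock': 0.0, 'joints': array([ 1.09993297,  0.47778846,  0.022329  ,  1.55649486, -0.01150317,
        1.10927438, -0.0831059 ]), 'qvel': array([-0.00231328, -0.00035318,  0.00116336, -0.00053941,  0.0009492 ,
        0.00086453, -0.00116701]), 'tau': array([-1.07191849e-03, -5.96456337e+01,  1.60824582e+00, -2.81195515e+01,
        1.26471158e-02,  9.28353227e-03, -5.32367289e-05]), 'tcp_pos': array([ 0.23931676, -0.63052931,  0.24431496]), 'orientation': array([-3.08829934e+00, -5.66423128e-01,  7.18102920e-04]), 'contact_force': array([0.14535741, 0.6463131 , 0.27102616]), 'moment': array([-0.05785662, -0.00745801, -0.01784771]), 'gripper_force': 0.0, 'grip_width': 0.08576230634986963} 0.014
scene {'fx': 390.7472795566597, 'fy': 390.7472795566597, 'cx': 259.24562177983825, 'cy': 194.41299597273175, 'world_from_camera': array([[-0.84328313, -0.27126736,  0.46399093,  0.07470426],
       [-0.53717682,  0.45387394, -0.71094269,  0.27444283],
       [-0.01773785, -0.84877115, -0.52846278,  0.59215563],
       [ 0.        ,  0.        ,  0.        ,  1.        ]])}
top {'fx': 367.4116787712974, 'fy': 367.4116787712974, 'cx': 255.4738077244667, 'cy': 190.49467614554544, 'world_from_camera': array([[ 0.00449719, -0.99821231,  0.05959835,  0.44367645],
       [-0.99985487, -0.00350924,  0.01667117, -0.41021337],
       [-0.01643222, -0.05966467, -0.99808322,  0.9336682 ],
       [ 0.        ,  0.        ,  0.        ,  1.        ]])}
```

View pics/scene0.png

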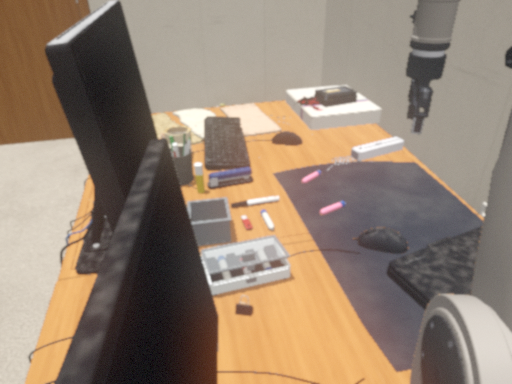

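View pics/top0.png

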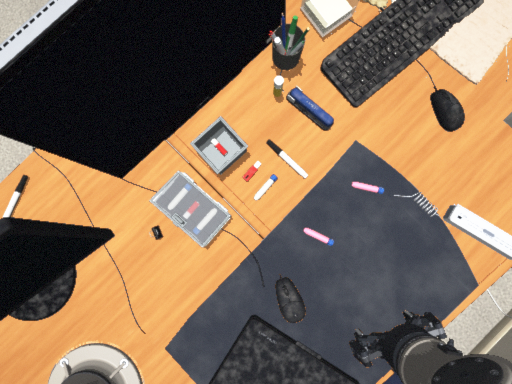

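The scene view shows the case near (245,263), the tub near (210,220) and the spare tube near (267,220). In the top view the case is at (191,209), the tub at (220,146), the spare tube with its blue cap at (265,187), the red USB stick at (252,171), the pen at (287,159) and the clip at (157,232). Next I'll enlarge both views to measure.

```bash
cat > h.py <<'E'
import numpy as np, cv2
from bench import r
def ray(n,u,v):
    c=r.camera_params(n);T=c["world_from_camera"]
    d=T[:3,:3]@np.array([(u-c["cx"])/c["fx"],(v-c["cy"])/c["fy"],1]);return T[:3,3],d
def onz(n,u,v,z):
    o,d=ray(n,u,v);return o+d*(z-o[2])/d[2]
def proj(n,p):
    c=r.camera_params(n);T=c["world_from_camera"]
    q=T[:3,:3].T@(np.asarray(p)-T[:3,3]);return np.array([c["fx"]*q[0]/q[2]+c["cx"],c["fy"]*q[1]/q[2]+c["cy"]])
E
python3 - <<'E'
import cv2
a=cv2.imread("pics/top0.png")[110:260,135:315]
b=cv2.imread("pics/scene0.png")[185:320,170:300]
cv2.imwrite("pics/topc.png",cv2.resize(a,(720,600),interpolation=cv2.INTER_CUBIC))
cv2.imwrite("pics/scc.png",cv2.resize(b,None,fx=4.4,fy=4.4,interpolation=cv2.INTER_CUBIC))
E
```

```text
(no output)
```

View pics/topc.png

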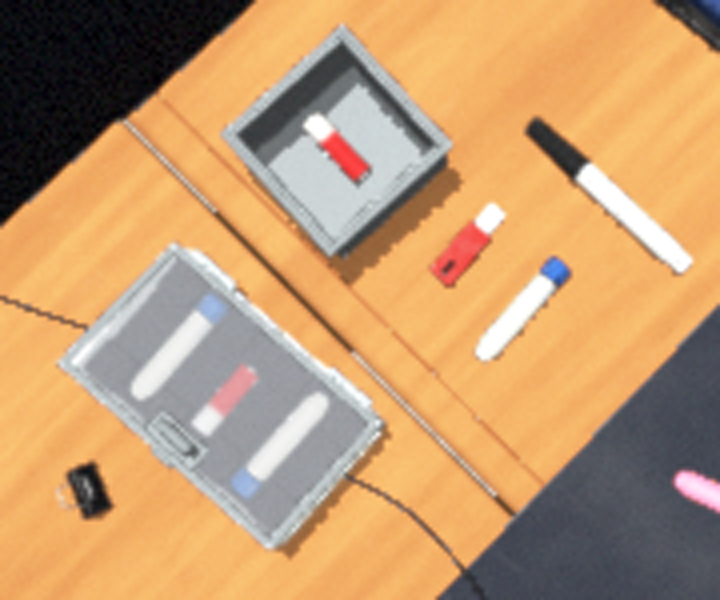

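View pics/scc.png

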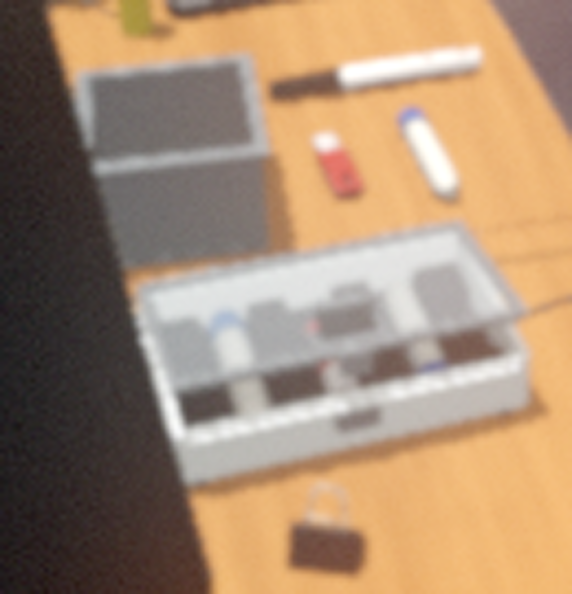

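The top crop gives these lid corners: rear (175,247) and (382,425), front (272,545) and (62,362), with the tab at (178,440). The battery is in the centre bay at (225,398), and the lid is slightly ajar. The scene crop shows the lid's front edge from (165,390) to (525,315), above the case's front rim from (185,437) to (525,352).

Run:
```python
from h import *
t=lambda x,y:(x/4+135-.375,y/4+110-.375)
s=lambda x,y:(x/4.4+170-.4,y/4.4+185-.4)
P={}
for k,p,z in [("RL",(175,246),.041),("RR",(383,426),.041),("FL",(61,362),.05),("FR",(272,547),.05),("tab",(177,438),.06),
 ("bat1",(249,374),.0185),("bat0",(205,425),.0185),("tubL",(338,30),.07),("tubT",(450,150),.07),("tubB",(336,256),.07),("tubA",(225,133),.07),
 ("spcap",(558,266),.0085),("spend",(486,355),.0085),("stick0",(492,213),.005),("stick1",(446,278),.005),("pen0",(537,127),.008),("pen1",(683,265),.008),("clip",(88,490),.03),
 ("otherbat",(338,148),.012)]:
    P[k]=onz("top",*t(*p),z);print(k,P[k].round(4))
e=P["RL"]-P["RR"];print("rear len",np.hypot(*e[:2]),"yaw",np.degrees(np.arctan2(-e[0],e[1])))
e=P["FL"]-P["FR"];print("front len",np.hypot(*e[:2]),"yaw",np.degrees(np.arctan2(-e[0],e[1])))
e=P["spcap"]-P["spend"];print("sp len",np.hypot(*e[:2]),"dir",np.degrees(np.arctan2(e[1],e[0])))
e=P["bat1"]-P["bat0"];print("bat len",np.hypot(*e[:2]),"dir",np.degrees(np.arctan2(e[1],e[0])))
print("tub sides",np.linalg.norm(P["tubL"]-P["tubT"]),np.linalg.norm(P["tubT"]-P["tubB"]),np.mean([P[k] for k in("tubL","tubT","tubB","tubA")],0))
# triangulate front lid corners, and scene rim
def tri(pt,ps):
    o1,d1=ray("top",*pt);o2,d2=ray("scene",*ps)
    A=np.c_[d1,-d2];x=np.linalg.lstsq(A,o2-o1,rcond=None)[0];a=o1+d1*x[0];b=o2+d2*x[1];return (a+b)/2,np.linalg.norm(a-b)
for n,a,b in [("FL",(61,362),(165,390)),("FR",(272,547),(527,318)),("RR",(383,426),(462,228)),("RL",(175,246),(138,288))]:
    print(n,tri(t(*a),s(*b)))
for p in [(185,437),(527,352)]:print("rim front",onz("scene",*s(*p),.038))
```

```text
RL [ 0.5439 -0.2061  0.041 ]
RR [ 0.4345 -0.3347  0.041 ]
FL [ 0.4722 -0.1403  0.05  ]
FR [ 0.362  -0.2695  0.05  ]
tab [ 0.427  -0.2136  0.06  ]
bat1 [ 0.4662 -0.2487  0.0185]
bat0 [ 0.4343 -0.2217  0.0185]
tubL [ 0.6704 -0.3082  0.07  ]
tubT [ 0.5983 -0.3755  0.07  ]
tubB [ 0.5349 -0.3084  0.07  ]
tubA [ 0.6083 -0.2415  0.07  ]
spcap [ 0.5355 -0.4417  0.0085]
spend [ 0.479  -0.3965  0.0085]
stick0 [ 0.5695 -0.3999  0.005 ]
stick1 [ 0.528  -0.3708  0.005 ]
pen0 [ 0.6242 -0.4283  0.008 ]
pen1 [ 0.5364 -0.5206  0.008 ]
clip [ 0.3943 -0.1525  0.03  ]
otherbat [ 0.6098 -0.3021  0.012 ]
rear len 0.16878971709704876 yaw -40.406810010210464
front len 0.16989288655967033 yaw -40.44857522385511
sp len 0.07231882089330001 dir -38.72158086945656
bat len 0.04181898612629975 dir -40.309896272989114
tub sides 0.09868016268300463 0.09226893316777394 [ 0.6029725  -0.30840394  0.07      ]
FL (array([ 0.4721793 , -0.14325559,  0.06053102]), np.float64(0.0007156352997922838))
FR (array([ 0.36158146, -0.2712871 ,  0.0573303 ]), np.float64(0.0024869796840789526))
RR (array([ 0.43377171, -0.33482937,  0.03862705]), np.float64(0.0015049393554558738))
RL (array([ 0.54343827, -0.20666671,  0.04252635]), np.float64(0.000611323413464094))
rim front [ 0.46267112 -0.14194087  0.038     ]
rim front [ 0.35917524 -0.27040898  0.038     ]
```

Run:
```python
from h import *
def tri(pt,ps):
    o1,d1=ray("top",*pt);o2,d2=ray("scene",*ps)
    x=np.linalg.lstsq(np.c_[d1,-d2],o2-o1,rcond=None)[0];a=o1+d1*x[0];b=o2+d2*x[1];return ((a+b)/2).round(3),np.linalg.norm(a-b).round(3)
print("monitor2 edge",tri((113,232),(155,142)),tri((113,232),(217,297)),tri((100,245),(217,297)))
print("monitor1 low corner",tri((125,178),(158,150)))
im=cv2.imread("pics/top0.png");hsv=cv2.cvtColor(im,cv2.COLOR_BGR2HSV)
m=((hsv[...,1]<70)&(hsv[...,2]>170))|(hsv[...,0]>95)&(hsv[...,0]<130)&(hsv[...,1]>110)
m=m.astype(np.uint8);m[:, :252]=0;m[:172]=0;m[202:]=0;m[:,280:]=0
n,l,st,c=cv2.connectedComponentsWithStats(m);k=1+np.argmax(st[1:,4]);print(st[k],c[k])
(cx,cy),wh,a=cv2.minAreaRect(np.argwhere(l==k)[:,::-1].astype(np.float32))
B=cv2.boxPoints(((cx,cy),wh,a));W=np.array([onz("top",*p,.0085) for p in B]);print(W.mean(0),[np.linalg.norm(W[i]-W[i-1]).round(4) for i in range(4)])
for i in range(2):
    e=W[i+1]-W[i];print(np.degrees(np.arctan2(e[1],e[0])))
```

```text
monitor2 edge (array([ 0.452, -0.127,  0.342]), np.float64(0.116)) (array([ 0.395, -0.075,  0.1  ]), np.float64(0.006)) (array([ 0.372, -0.056,  0.129]), np.float64(0.003))
monitor1 low corner (array([ 0.523, -0.153,  0.303]), np.float64(0.056))
[254 174  23  26 179] [264.79329609 187.11731844]
[ 0.50737279 -0.41836352  0.0085    ] [np.float64(0.0156), np.float64(0.0809), np.float64(0.0156), np.float64(0.0808)]
-40.09417803545227
-130.38286977223967
```

Call:
move_arm(rows=[0,0,0,10,0,0,0,20,0,0,0,30,0,0,0,40,0,0,0,50,0,0,0,61.2,0,0,0,61.2], fingers=0.5, newtons=40)

```text
clock: 0.98
tcp_pos: [0.2397, -0.6307, 0.2448]
orientation: [-2.949, 1.083, 0.001]
contact_force: [-0.3, -0.4, 0.2]
grip_width: 0.0429
gripper_force: 0.0
```

Run:
```python
from h import *
def tri(pt,ps):
    o1,d1=ray("top",*pt);o2,d2=ray("scene",*ps)
    x=np.linalg.lstsq(np.c_[d1,-d2],o2-o1,rcond=None)[0];a=o1+d1*x[0];b=o2+d2*x[1];return ((a+b)/2).round(3),np.linalg.norm(a-b).round(3)
print(tri((125,178),(45,45)),tri((285,20),(112,3)),tri((285,0),(112,3)))
ex=np.array([.7615,-.648]);ey=np.array([.648,.7615]);H=np.array([.4892,-.2704])
for u,v in[(125,178),(175,135),(230,77)]:
  for z in(.15,.3,.45):
    w=onz("top",u,v,z);d=w[:2]-H+.051*ex;print(u,z,w.round(3),"case",(d@ex).round(3),(d@ey).round(3))
```

```text
(array([ 0.552, -0.123,  0.451]), np.float64(0.231)) (array([ 0.755, -0.376,  0.482]), np.float64(0.175)) (array([ 0.778, -0.384,  0.48 ]), np.float64(0.158))
125 0.15 [ 0.516 -0.116  0.15 ] case -0.028 0.135
125 0.3 [ 0.503 -0.172  0.3  ] case -0.002 0.083
125 0.45 [ 0.489 -0.229  0.45 ] case 0.023 0.031
175 0.15 [ 0.61  -0.222  0.15 ] case 0.112 0.115
175 0.3 [ 0.578 -0.258  0.3  ] case 0.111 0.067
175 0.45 [ 0.546 -0.294  0.45 ] case 0.11 0.019
230 0.15 [ 0.738 -0.34   0.15 ] case 0.286 0.108
230 0.3 [ 0.682 -0.354  0.3  ] case 0.252 0.061
230 0.45 [ 0.625 -0.367  0.45 ] case 0.217 0.015
```

Call:
move_arm(rows=[-2,-6,1,0,-4,-12,2,0,-6,-18,3,0,-8,-24,5,0,-10,-30,7,0,-12,-36,9,0,-12.8,-42,11,0,-12.8,-43.6,11.5,0,-12.8,-43.6,11.5,0,-12.8,-43.6,11.5,0])

```text
clock: 2.22
tcp_pos: [0.4244, -0.2168, 0.1304]
orientation: [2.949, -1.083, 0.0]
contact_force: [0.6, 0.7, 0.3]
grip_width: 0.0427
gripper_force: 0.0
```

Run:
```python
from h import *
print(r.get_obs()["tcp_pos"],r.get_obs()["joints"].round(2))
a=r.grab_frame("top")[155:255,140:260];b=r.grab_frame("scene")[185:320,170:300]
a=cv2.resize(a,(480,400),interpolation=cv2.INTER_CUBIC)
b=cv2.resize(b,(320,332),interpolation=cv2.INTER_CUBIC)
o=np.zeros((400,800,3),np.uint8);o[:,:480]=a;o[:332,480:]=b;cv2.imwrite("pics/c1.png",o)
```

```text
[ 0.4244304  -0.21683756  0.13042745] [ 0.28  0.31  0.07  2.13 -0.03  0.7  -1.9 ]
```

View pics/c1.png

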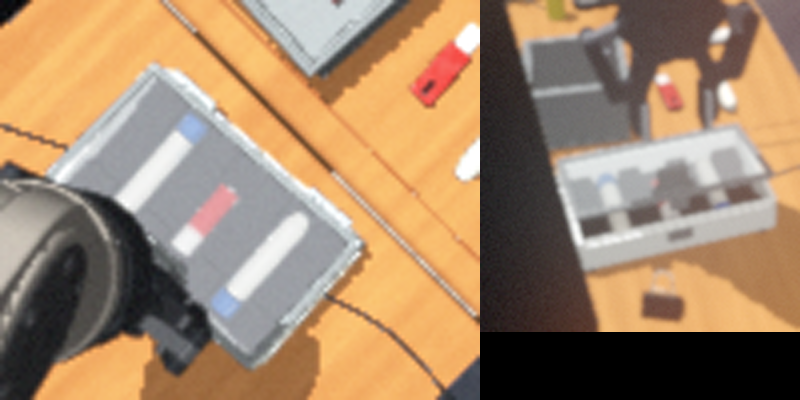

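The gripper is straight above the tab, and the lid is still slightly ajar. I'll descend and grip the tab across its 26 mm width.

Call:
move_arm(rows=[0,0,2,0,0,0,4,0,0,0,5,0,0,0,5.4,0,0,0,5.4,0])

```text
clock: 2.95
tcp_pos: [0.4248, -0.2164, 0.0765]
orientation: [2.948, -1.086, 0.0]
contact_force: [0.4, -0.6, 0.3]
grip_width: 0.0428
gripper_force: 0.0
```

Call:
move_arm(rows=[0,0,0,0,0,0,0,0,0,0,0,0,0,0,0,0,0,0,0,0], fingers=0.1, newtons=50)

```text
clock: 3.58
tcp_pos: [0.4264, -0.2147, 0.077]
orientation: [-2.947, 1.082, -0.003]
contact_force: [2.3, 5.2, -0.0]
grip_width: 0.0243
gripper_force: 49.8
```

Call:
move_arm(rows=[0.43,0,-0.89,0,0.95,0,-1.74,0,1.44,0,-2.37,0,1.98,0,-2.97,0,2.58,0,-3.51,0,3.21,0,-4.0,0,3.89,0,-4.43,0,4.6,0,-4.8,0,4.6,0,-4.8,0])

```text
clock: 4.7
tcp_pos: [0.4608, -0.2442, 0.1245]
orientation: [-2.947, 1.082, -0.0]
contact_force: [3.2, 4.2, -3.9]
grip_width: 0.0244
gripper_force: 49.6
```

Run:
```python
from h import *
a=r.grab_frame("top")[135:260,140:290];b=r.grab_frame("scene")[165:310,160:310]
o=np.hstack([cv2.resize(a,(400,333),interpolation=cv2.INTER_CUBIC),cv2.resize(b,(400,387),interpolation=cv2.INTER_CUBIC)[27:360]]);cv2.imwrite("pics/c2.png",o)
```

```text
(no output)
```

View pics/c2.png

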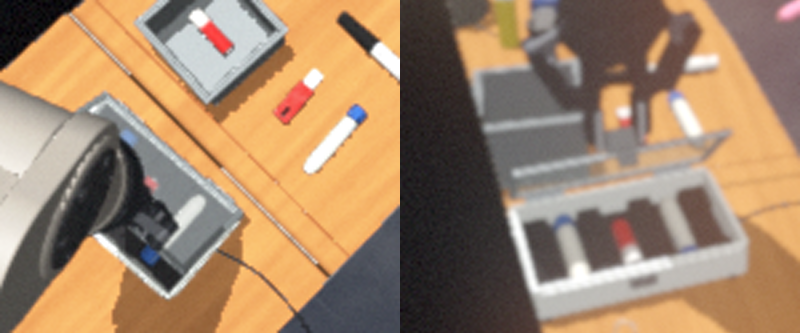

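The lid is following the fingers and is about halfway up (scene half, lid edge at roughly (620,160)). The battery and both tubes are now in view. I'll continue the arc past upright.

Call:
move_arm(rows=[0.74,0,-0.31,0,1.51,0,-0.55,0,2.29,0,-0.72,0,3.09,0,-0.82,0,3.89,0,-0.86,0,4.69,0,-0.82,0,5.49,0,-0.72,0,6.27,0,-0.55,0,6.73,0,-0.41,0,6.73,0,-0.41,0])

```text
clock: 6.05
tcp_pos: [0.5136, -0.2894, 0.1304]
orientation: [-2.948, 1.083, -0.008]
contact_force: [2.5, 1.6, 7.1]
grip_width: 0.0235
gripper_force: 48.6
```

Call:
move_arm(rows=[0,0,0,0,0,0,0,0,0,0,0,0], fingers=0.5)

```text
clock: 6.42
tcp_pos: [0.5106, -0.2897, 0.1283]
orientation: [2.948, -1.086, -0.001]
contact_force: [-0.6, 0.3, 0.4]
grip_width: 0.0427
gripper_force: 0.0
```

Call:
move_arm(rows=[0.7,0,-1,0,1,0,-4,0,1,0,-8,0,1,5,-10,0,1,11,-10,0,1,17,-10,0,1,23,-10,0,1,25,-10,0,1,25,-10,0], fingers=0.33)

```text
clock: 7.55
tcp_pos: [0.3556, -0.4877, 0.2289]
orientation: [2.946, -1.09, 0.001]
contact_force: [0.4, 0.6, -0.2]
grip_width: 0.0283
gripper_force: 0.0
```

Run:
```python
from h import *
A=r.grab_frame("top");B=r.grab_frame("scene");cv2.imwrite("pics/top3.png",A);cv2.imwrite("pics/sc3.png",B)
a=A[150:255,140:245];b=B[185:305,180:300]
o=np.hstack([cv2.resize(a,(400,400),interpolation=cv2.INTER_CUBIC),cv2.resize(b,(400,400),interpolation=cv2.INTER_CUBIC)]);cv2.imwrite("pics/c3.png",o)
```

```text
(no output)
```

View pics/c3.png

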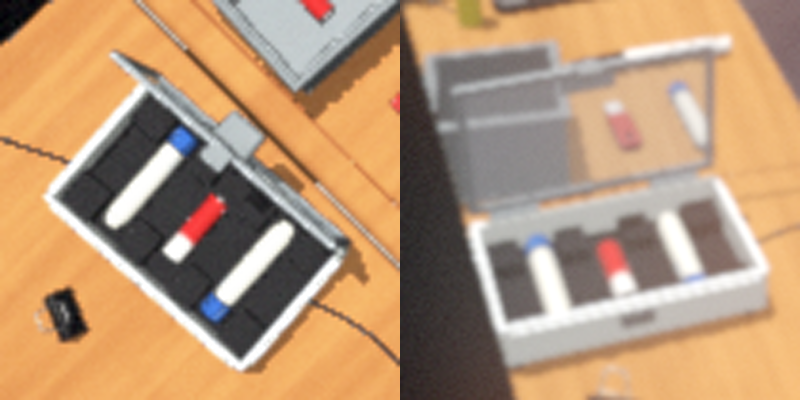

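The lid stands about upright. In the top half the red-and-white battery is at (197,230) in the centre bay, and the tubes are at (150,175) and (250,268). The case's front rim corners are at (48,195) and (243,368).

Run:
```python
from h import *
ex=np.array([.7615,-.648]);ey=np.array([.648,.7615]);C=np.array([.4892,-.2704])-.051*ex
k=400/105;t=lambda x,y:((x+.5)/k+139.5,(y+.5)/k+149.5)
im=cv2.imread("pics/top3.png");hsv=cv2.cvtColor(im,cv2.COLOR_BGR2HSV);H,S,V=cv2.split(hsv)
def f(m,box,z,n):
    q=np.zeros_like(m);a,b,c,d=[int(v) for v in box];q[b:d,a:c]=m[b:d,a:c]
    N,l,st,c=cv2.connectedComponentsWithStats(q.astype(np.uint8));i=1+np.argmax(st[1:,4])
    R=cv2.minAreaRect(np.argwhere(l==i)[:,::-1].astype(np.float32));B=cv2.boxPoints(R)
    W=np.array([onz("top",*p,z) for p in B]);w=W.mean(0);d=w[:2]-C
    e=[W[1]-W[0],W[2]-W[1]];e.sort(key=np.linalg.norm);L=e[1]
    print(n,w.round(4),"case",(d@ex).round(4),(d@ey).round(4),"size",np.linalg.norm(e,axis=1).round(3),"dir",np.degrees(np.arctan2(L[1],L[0])).round(1)%180)
obj=((V>110)&((S<90)|(S>140)))
b=lambda x0,y0,x1,y1:(*t(x0,y0),*t(x1,y1))
f(obj,b(155,190,232,268),.0185,"bat")
f(obj,b(98,120,200,232),.0195,"tubeL");f(obj,b(195,215,300,325),.0195,"tubeR")
P=[onz("top",*t(*p),.038) for p in((48,195),(243,368))]
m=np.mean(P,0);d=m[:2]-C;e=P[0]-P[1];print("front",d@ex,d@ey,np.linalg.norm(e),np.degrees(np.arctan2(-e[0],e[1])))
```

```text
bat [ 0.4506 -0.2338  0.0185] case -0.0021 0.0028 size [0.015 0.051] dir 139.9
tubeL [ 0.486  -0.2056  0.0195] case 0.0065 0.0472 size [0.017 0.09 ] dir 140.8
tubeR [ 0.4237 -0.2692  0.0195] case 0.0003 -0.0415 size [0.017 0.079] dir 138.4
front -0.04642036157447241 0.0016760320544182983 0.16790656232068835 -40.786104193341586
```

Call:
move_arm(rows=[-2,-6,0,0,-4,-12,0,0,-7,-18,0,0,-9.1,-24,0,0,-9.1,-25.5,2,0,-9.1,-25.5,7,0,-9.1,-25.5,12,0,-9.1,-25.5,15,0,-9.1,-25.5,15,0])

```text
clock: 8.78
tcp_pos: [0.4521, -0.2304, 0.0767]
orientation: [-2.949, 1.079, 0.007]
contact_force: [0.2, -0.5, 0.5]
grip_width: 0.0282
gripper_force: 0.0
```

Call:
move_arm(rows=[0.2,0.35,0,0,0.2,0.35,1,0,0.2,0.35,2,0,0.2,0.35,2,0,0.2,0.35,2,0])

```text
clock: 9.4
tcp_pos: [0.4518, -0.2373, 0.0584]
orientation: [-2.948, 1.085, 0.0]
contact_force: [-0.3, 0.1, -0.2]
grip_width: 0.0283
gripper_force: 0.0
```

Call:
move_arm(rows=[-0.1,-0.2,0,0,-0.1,-0.2,1,0,-0.1,-0.2,2,0,-0.1,-0.2,2.6,0,-0.1,-0.2,3.1,0,-0.1,-0.2,3.1,0,-0.1,-0.2,3.1,0])

```text
clock: 10.28
tcp_pos: [0.4525, -0.2352, 0.0275]
orientation: [2.948, -1.085, 0.0]
contact_force: [-0.4, 0.2, 0.6]
grip_width: 0.0284
gripper_force: 0.0
```

Call:
move_arm(rows=[0,0,0,0,0,0,0,0,0,0,0,0,0,0,0,0], fingers=0.05, newtons=30)

```text
clock: 10.78
tcp_pos: [0.4527, -0.2352, 0.0278]
orientation: [2.948, -1.085, 0.001]
contact_force: [-0.6, 0.6, 5.8]
grip_width: 0.0134
gripper_force: 31.2
```

Call:
move_arm(rows=[0,0,-1,0,0,0,-3,0,0,0,-6,0,0,0,-10,0,0,0,-15,0,0,0,-18,0,0,0,-18,0,0,0,-18,0])

```text
clock: 11.78
tcp_pos: [0.4517, -0.2347, 0.2068]
orientation: [-2.948, 1.085, 0.002]
contact_force: [0.5, 0.2, -0.9]
grip_width: 0.0137
gripper_force: 30.5
```

Call:
move_arm(rows=[4,-1,0,0,9,-2,0,0,14,-3,0,0,16.3,-3.2,0,0,16.3,-3.2,3,0,16.3,-3.2,8,0,16.3,-3.2,12,0,16.3,-3.2,14.5,0,16.3,-3.2,14.5,0,16.3,-3.2,14.5,0])

```text
clock: 13.02
tcp_pos: [0.5973, -0.3165, 0.0625]
orientation: [2.948, -1.085, -0.0]
contact_force: [0.9, 1.1, 0.4]
grip_width: 0.0133
gripper_force: 30.5
```

Call:
move_arm(rows=[0,0,0,0,0,0,0,0,0,0,0,0,0,0,-3,0,0,0,-8,0,0,0,-13,0,0,0,-15,0,0,0,-15,0], fingers=0.3)

```text
clock: 14.02
tcp_pos: [0.5979, -0.3167, 0.2138]
orientation: [2.948, -1.085, 0.005]
contact_force: [-0.2, 0.4, -0.3]
grip_width: 0.0258
gripper_force: 0.0
```

Call:
move_arm(rows=[0,4,0,0,0,9,0,0,-0.3,13.6,0,0,-0.3,13.6,4,0,-0.3,13.6,9,0,-0.3,13.6,13,0,-0.3,13.6,15,0,-0.3,13.6,15,0,-0.3,13.6,15,0], fingers=0.42)

```text
clock: 15.15
tcp_pos: [0.5075, -0.4186, 0.0636]
orientation: [2.948, -1.085, 0.003]
contact_force: [0.2, -0.2, 0.3]
grip_width: 0.0357
gripper_force: 0.0
```

Run:
```python
from h import *
print(r.get_obs()["tcp_pos"])
A=r.grab_frame("top");B=r.grab_frame("scene")
a=A[115:255,140:290];b=B[165:305,160:310]
o=np.hstack([cv2.resize(a,(400,373),interpolation=cv2.INTER_CUBIC),cv2.resize(b,(400,373),interpolation=cv2.INTER_CUBIC)]);cv2.imwrite("pics/c4.png",o)
```

```text
[ 0.50754714 -0.41864582  0.0636253 ]
```

View pics/c4.png

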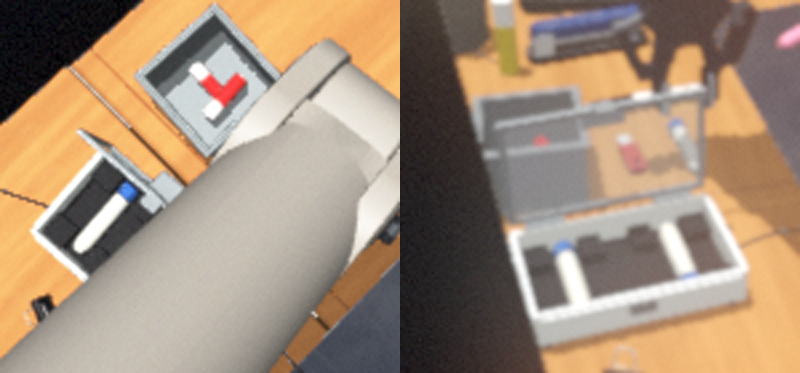

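The battery is in the tub, lying across the other one at (222,92). The two tubes haven't moved, and the gripper is over the spare tube.

Call:
move_arm(rows=[0,0,1.5,0,0,0,3,0,0,0,4,0,0,0,4.3,0,0,0,4.3,0,0,0,4.3,0])

```text
clock: 16.0
tcp_pos: [0.5071, -0.4182, 0.0198]
orientation: [2.948, -1.085, 0.001]
contact_force: [0.1, 0.5, -0.4]
grip_width: 0.0362
gripper_force: 0.0
```

Call:
move_arm(rows=[0,0,0,0,0,0,0,0,0,0,0,0,0,0,0,0], fingers=0.05)

```text
clock: 16.5
tcp_pos: [0.5071, -0.4183, 0.02]
orientation: [2.948, -1.085, 0.001]
contact_force: [-0.9, 1.2, 5.1]
grip_width: 0.0144
gripper_force: 32.1
```

Call:
move_arm(rows=[0,0,-2,0,0,0,-6,0,0,0,-11,0,0,0,-16,0,0,0,-20,0,0,0,-20,0,0,0,-20,0])

```text
clock: 17.38
tcp_pos: [0.5063, -0.4176, 0.2194]
orientation: [-2.948, 1.085, 0.001]
contact_force: [-0.0, 0.9, -1.2]
grip_width: 0.0146
gripper_force: 31.4
```

Call:
move_arm(rows=[-4,-3,0,0,-9,-6,0,0,-14,-9,0,0,-15.9,-10.4,0,0,-15.9,-10.4,3,0,-15.9,-10.4,8,0,-15.9,-10.4,12,0,-15.9,-10.4,14,0,-15.9,-10.4,14,0,-15.9,-10.4,14,0])

```text
clock: 18.62
tcp_pos: [0.4531, -0.2357, 0.0796]
orientation: [2.948, -1.085, -0.0]
contact_force: [0.4, 0.3, 0.2]
grip_width: 0.0153
gripper_force: 31.4
```

Call:
move_arm(rows=[0,0,0,0,0,0,0,0])

```text
clock: 18.88
tcp_pos: [0.4536, -0.2359, 0.0802]
orientation: [-2.948, 1.085, -0.002]
contact_force: [0.4, -0.4, 0.0]
grip_width: 0.0149
gripper_force: 31.4
```

Call:
move_arm(rows=[-0.1,0,1.5,0,-0.1,0,2.8,0,-0.1,0,3.6,0,-0.1,0,4.2,0,-0.1,0,4.8,0,-0.1,0,4.8,0,-0.1,0,4.8,0])

```text
clock: 19.75
tcp_pos: [0.4525, -0.2351, 0.0315]
orientation: [2.948, -1.085, 0.0]
contact_force: [0.1, 0.5, -0.7]
grip_width: 0.0145
gripper_force: 31.4
```

Next I'll release the tube gently, rise clear, and go to the side to check.

Call:
move_arm(rows=[0,0,0,0,0,0,0,0,0,0,0,0,0,0,-1,0,0,0,-4,0,0,0,-9,0,0,0,-14,0,0,0,-19,0,0,0,-19,0], fingers=0.32)

```text
clock: 20.88
tcp_pos: [0.4547, -0.2361, 0.2262]
orientation: [-2.948, 1.086, -0.014]
contact_force: [0.5, -1.0, 0.1]
grip_width: 0.0274
gripper_force: 0.0
```

Call:
move_arm(rows=[0,5,0,0,2,11,0,0,5,17,0,0,8,23,0,0,9,25,0,0,9,25,0,0,9,25,0,0], fingers=0.5)

```text
clock: 21.75
tcp_pos: [0.359, -0.4824, 0.2207]
orientation: [-2.947, 1.084, 0.002]
contact_force: [0.4, -0.5, -0.4]
grip_width: 0.0429
gripper_force: 0.0
```

Run:
```python
from h import *
print(r.get_obs()["tcp_pos"])
A=r.grab_frame("top");B=r.grab_frame("scene");cv2.imwrite("pics/top5.png",A);cv2.imwrite("pics/sc5.png",B)
a=A[115:255,140:280];b=B[185:305,180:300]
o=np.hstack([cv2.resize(a,(400,400),interpolation=cv2.INTER_CUBIC),cv2.resize(b,(400,400),interpolation=cv2.INTER_CUBIC)]);cv2.imwrite("pics/c5.png",o)
```

```text
[ 0.35904302 -0.48241781  0.22069388]
```

View pics/c5.png

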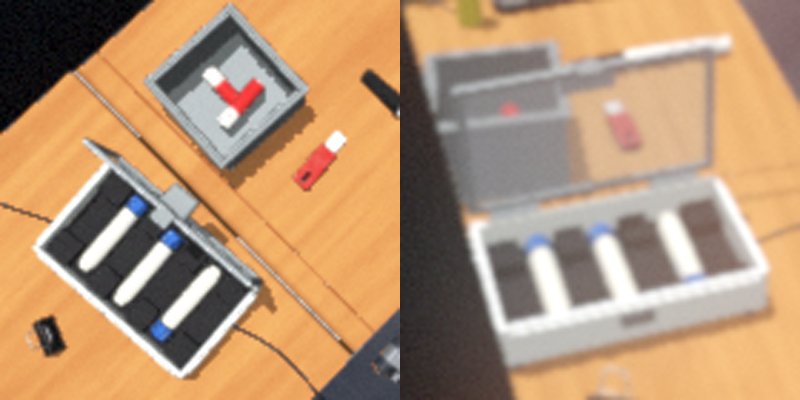

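The spare tube lies in the centre bay, parallel to the other two (top half, (147,268)). The battery is in the tub. I'll check the tubes numerically and head back to the tab.

Run:
```python
from h import *
ex=np.array([.7615,-.648]);ey=np.array([.648,.7615]);C=np.array([.4522,-.2353])
im=cv2.imread("pics/top5.png");H,S,V=cv2.split(cv2.cvtColor(im,cv2.COLOR_BGR2HSV))
m=(((V>165)&(S<60))|((H>95)&(H<130)&(S>120)&(V>90))).astype(np.uint8)
k=400/140;poly=np.array([[105,175],[250,290],[180,362],[50,245]])/k+[140,115]
q=np.zeros_like(m);cv2.fillConvexPoly(q,poly.astype(np.int32),1);m*=q
n,l,st,c=cv2.connectedComponentsWithStats(m,connectivity=4)
for i in range(1,n):
    if st[i,4]<40: continue
    R=cv2.minAreaRect(np.argwhere(l==i)[:,::-1].astype(np.float32));W=np.array([onz("top",*p,.0195) for p in cv2.boxPoints(R)]);e=sorted([W[1]-W[0],W[2]-W[1]],key=np.linalg.norm)
    d=W.mean(0)[:2]-C;print(st[i,4],(d@ex).round(4),(d@ey).round(4),np.linalg.norm(e,axis=1).round(3),np.degrees(np.arctan2(e[1][1],e[1][0])).round(1)%180)
```

```text
178 0.0011 0.0442 [0.015 0.076] 139.4
185 0.0 0.0013 [0.015 0.08 ] 139.6
188 -0.0006 -0.0434 [0.017 0.081] 140.0
```

Call:
move_arm(rows=[0,-5,0,0,0,-10,0,0,0,-15,0,0,0,-20,0,0,0.2,-24,0,0,0.2,-24.6,0,0,0.2,-24.6,0,0,0.2,-24.6,2,0,0.2,-24.6,2,0,0.2,-24.6,2,0])

```text
clock: 23.1
tcp_pos: [0.5194, -0.2987, 0.202]
orientation: [2.947, -1.087, 0.001]
contact_force: [-0.2, -0.6, 0.2]
grip_width: 0.0426
gripper_force: 0.0
```

Call:
move_arm(rows=[-0.1,-0.2,2,0,-0.1,-0.2,5,0,-0.1,-0.2,7.3,0,-0.1,-0.2,7.3,0,-0.5,-0.2,7.3,0,-1.1,-0.2,7.3,0,-1.1,-0.2,7.3,0,-1.1,-0.2,7.3,0])

```text
clock: 24.1
tcp_pos: [0.513, -0.2891, 0.1289]
orientation: [2.948, -1.085, 0.001]
contact_force: [-0.5, 0.3, -0.1]
grip_width: 0.0424
gripper_force: 0.0
```

Call:
move_arm(rows=[0,0,0,0,0,0,0,0,0,0,0,0,0,0,0,0], fingers=0.1, newtons=50)

```text
clock: 24.6
tcp_pos: [0.5133, -0.2891, 0.1288]
orientation: [-2.948, 1.085, -0.002]
contact_force: [1.4, 1.3, 4.5]
grip_width: 0.0237
gripper_force: 48.9
```

Call:
move_arm(rows=[-0.6,0,-0.2,0,-1.24,0,-0.31,0,-2.04,0,-0.41,0,-2.84,0,-0.45,0,-3.64,0,-0.41,0,-4.44,0,-0.31,0,-5.22,0,-0.14,0,-5.99,0,0.1,0,-6.73,0,0.41,0,-7.44,0,0.78,0])

```text
clock: 25.85
tcp_pos: [0.4572, -0.241, 0.1229]
orientation: [-2.947, 1.086, -0.006]
contact_force: [1.4, 1.4, 17.6]
grip_width: 0.0238
gripper_force: 84.1
```

Call:
move_arm(rows=[-0.68,0,0.43,0,-1.31,0,0.92,0,-1.91,0,1.46,0,-2.45,0,2.06,0,-2.94,0,2.69,0,-3.37,0,3.37,0,-3.74,0,4.08,0,-4.05,0,4.82,0,-4.05,0,4.82,0])

```text
clock: 26.98
tcp_pos: [0.4235, -0.2122, 0.0721]
orientation: [-2.947, 1.083, 0.007]
contact_force: [-0.8, 7.7, 5.7]
grip_width: 0.0237
gripper_force: 80.5
```

Call:
move_arm(rows=[0,0,0,0,0,0,0,0,0,0,0,0,0,0,-2,0,-0.1,0,-4,0,-0.1,0,-4,0], fingers=0.5)

```text
clock: 27.72
tcp_pos: [0.4252, -0.2146, 0.1135]
orientation: [2.948, -1.086, 0.004]
contact_force: [-0.1, -0.2, -1.0]
grip_width: 0.0429
gripper_force: 0.0
```

Call:
move_arm(rows=[0,0,0,0,0,0,0,0,0,0,0,0,0,0,0,0,0,0,0,0], fingers=0)

```text
clock: 28.35
tcp_pos: [0.4245, -0.2139, 0.1123]
orientation: [2.948, -1.085, -0.0]
contact_force: [-0.1, -0.4, -1.2]
grip_width: -0.0001
gripper_force: 0.0
```

Call:
move_arm(rows=[-0.3,0,1,0,-0.3,0,2,0,-0.3,0,2.4,0,-0.3,0,2.8,0,-0.3,0,3.1,0,-0.3,0,3.3,0,-0.3,0,3.3,0])

```text
clock: 29.22
tcp_pos: [0.4224, -0.2121, 0.0794]
orientation: [2.948, -1.085, 0.0]
contact_force: [-0.4, -0.4, -0.9]
grip_width: -0.0003
gripper_force: 0.0
```

Call:
move_arm(rows=[0,0,0.15,0,0,0,0.3,0,0,0,0.45,0,0,0,0.45,0])

```text
clock: 29.72
tcp_pos: [0.4224, -0.212, 0.0765]
orientation: [-2.948, 1.085, -0.0]
contact_force: [-7.0, 3.8, 24.3]
grip_width: -0.0
gripper_force: 12.1
```

The lid is firmly blocked with the fingertips at about 0.0625 m, which matches the tab top at 0.063 m when shut. I'll back off and take a last look.

Call:
move_arm(rows=[0,0,-2,0,0,0,-7,0,0,0,-12,0,0,5,-14,0,0,11,-14,0,0,17,-14,0,0,23,-14,0,0,25,-14,0,0,25,-14,0])

```text
clock: 30.85
tcp_pos: [0.2588, -0.4034, 0.2149]
orientation: [2.946, -1.091, -0.0]
contact_force: [0.1, 0.6, -0.6]
grip_width: -0.0
gripper_force: 0.0
```

Run:
```python
from h import *
A=r.grab_frame("top");B=r.grab_frame("scene");cv2.imwrite("pics/top6.png",A);cv2.imwrite("pics/sc6.png",B)
a=A[115:255,140:280];b=B[185:305,180:300]
o=np.hstack([cv2.resize(a,(400,400),interpolation=cv2.INTER_CUBIC),cv2.resize(b,(400,400),interpolation=cv2.INTER_CUBIC)]);cv2.imwrite("pics/c6.png",o)
```

```text
(no output)
```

View pics/c6.png

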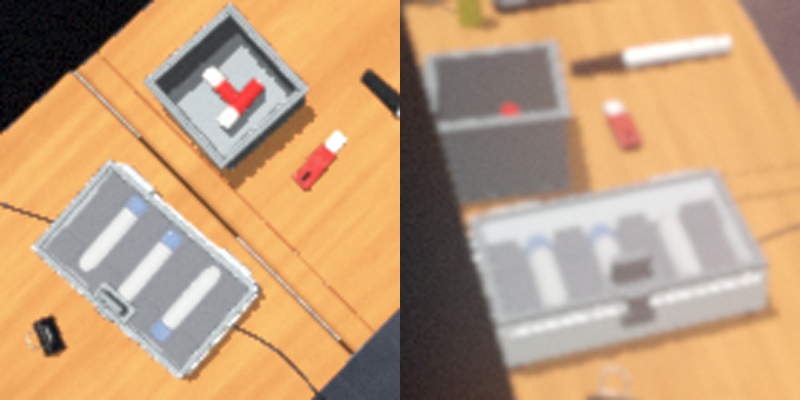

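Run:
```python
from h import *
ex=np.array([.7615,-.648]);ey=np.array([.648,.7615]);C=np.array([.4522,-.2353])
k=400/120
for a in(0,.06,.12):
    x=-.102*np.cos(a)+.005*np.sin(a);z=.038+.102*np.sin(a)+.005*np.cos(a)
    for y in(-.06,0.05):
        p=C+(.051+x)*ex+y*ey;u=proj("scene",[*p,z]);print(a,y,((u-[180,185])*k+[400,0]).round(0))
B=cv2.cvtColor(cv2.imread("pics/sc6.png"),cv2.COLOR_BGR2GRAY)
for y in(-.06,.05):
    u=proj("scene",[*(C-.051*ex+y*ey),.043]);c=int(round(u[0]));v0=int(u[1]);print(c,[(v,((v+.5-185)*k).round(0),int(B[v,c])) for v in range(v0-6,v0+12)])
```

```text
0 -0.06 [725. 272.]
0 0.05 [551. 311.]
0.06 -0.06 [725. 264.]
0.06 0.05 [550. 303.]
0.12 -0.06 [725. 255.]
0.12 0.05 [549. 295.]Traceback (most recent call last):
  File "<stdin>", line 10, in <module>
AttributeError: 'float' object has no attribute 'round'
```

```bash
python3 -c "
from bench import r
print(r.hand_in())"
```

```text
the job is handed in; nothing more can be done
None
```

The job is handed in at about 31 s of the 72 s; no verdict came back. The last pictures show the battery in the tub, all three tubes in their bays, the lid shut and the arm clear of everything.

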